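# Pack the lunch box in layers and hang the dip pot on it

## Robot

A 6-joint arm with a two-finger parallel gripper is mounted at the origin on a cart in front of the work surface, level with it; the furniture and walls round the work are solid. World frame = base frame: x ahead of the robot, y to its left, z up, the work surface at z = 0. Lengths are in m, angles in rad, forces in N, time in s.
With the tool pointing down it reaches from about 0.4 to 0.925 m from the base axis. Payload 12.5 kg.
Tool frame: the origin (TCP) lies at the very end of the fingers, on their centre line; the grasp point (between the pads) lies 19 mm behind it; z points along the fingers, y is the line along which they close (so a half turn about z gives the same grasp; the last joint's range is limited). The gripper opens to 95 mm and grips with 3 to 60 N. Pads are 20 mm wide; open, the fingers measure 119 mm over their backs; the gripper's body (75 mm by 180 mm) begins 59 mm behind the grasp point.
Start: joints at [-1.424, 0.491, 1.559, -0, 1.092, -0.106], TCP at [0.156, -0.605, 0.215] pointing down, gripper open.
Joint ranges: [-3.1, 3.1], [-0.84, 2.19], [0.05, 2.79], [-1.13, 4.28], [0.06, 2.93], [-2.69, 2.69]. Speed limits (rad/s): [2.22, 2.22, 2.79, 3.14, 3.14, 3.14].

## Interface

Orientations are given as a rotation vector (axis times angle).
In Python, from rig import robot gives the robot as it stands.
- The arm moves only by the tool drive_tool, never from a script. Its argument "rows" is a list of rows, each an object of numbers: "gripper": the finger opening in mm, from 0 to 95.1; "dx", "dy", "dz": the shift along the world's x, y, z in units of 40 mm (1.0 is 40 mm); "spin": the turn about the world's z in units of 10 degrees (1.0 is 10 degrees). A call has 1 to 8 rows; each row is the pose to reach, as a shift and turn from the pose commanded when the call began; what a row does not reach only later rows make up. A row lasts 1/8 s, in which the tool goes at most 62.5 mm and 10.7 degrees, less where a joint would pass 70% of its speed; a pose out of reach is approached as far as the arm can. A call with a gripper value outside its range is refused whole. The fingers move at their own pace and stop on an object; "newtons" is the grip in N (left out, the last holds). Time passes only in rows, so rows that repeat a pose let the fingers close. It gives the time, the measured TCP pose, the force, the opening and the grip force at its end, in the units of the state.
- robot.get_state(): the state, without advancing time (a new reading comes with each control period).
- robot.grab_frame(name): name is "side" or "top"; returns a dict with "image" (400x640x3 uint8, red, green, blue), "K" (3x3 intrinsics, pixels), "rvec" (rotation vector, rad) and "tvec" (3), from world to camera coordinates, as OpenCV has them. Camera axes: x right, y down, z forward; pixel columns grow to the right and rows downward; lengths in m; the calibration is good to about 2 mm. A picture is of the moment at which its call begins. There is no depth.
- robot.finish_job(): hands the job in; it is judged then, once.
The state is a dict: "time": time; "joints": joint angles; "qd": joint speeds; "joint_torque": joint torques, N m; "tool_pos": TCP position; "ee_rot": TCP orientation; "ft_force": force on the tool from outside, world axes, zero at the start; "ft_torque": the same for the moment, N m; "opening": opening from 0.0 (shut) to 1.0 (fully open); "finger_force": force on a finger pad.
Only numpy, scipy, OpenCV 4.12 (cv2) and the standard library are available. Lean on these libraries where they do the work, as an engineer would, in place of code of your own. Each camera call takes 0.05 s, during which the arm holds its last target. There are 200 camera calls.

## Task

Pack the lunch: stand every tin that is out on the floor of the blue lunch box, then lay the wooden divider plate (grip upward) level on the two ledges inside the box over the tins, and stand the spread jar and the salt shaker inside the box on top of the divider. Hang the little white dip pot by its handle on the pair of hooks at the end of the box, clear of the worktop, and leave the glass, canister and spice jar behind the box as they stand.

Things in the scene. Friction and masses are not known exactly. Their poses are not given: they have to be found in the camera images.
- lunch_box: Open blue lunch box with white rim, fixed to the worktop. Outside 128 (its x) x 232 (its y) x 105 high, inside 120 x 224, inner floor at z = 4. Origin: centre of the underside. At each y end inside is a white ledge block 14 long (y), full width, top at z = 83: tins have 120 x 196 of floor between them. Two steel hooks stand on the outside of its +y end.
- divider_seat (a point): Where the middle of the divider's underside lies when it rests on the two ledges: 83 mm above the centre of the box's underside. Axes as those of the box.
- hook_seat (a point): Where the middle of the pot's handle bar rests when hung: box x 0, y 165, z 123. The hooks (8 mm round bar) lie at box x = -33 and +33. Each rises from the wall to a hump (bar centre y 148, z 126), dips to a seat (y 160 to 170, z 114) and turns up to a tip (y 184, z 138), so the bar must come in over the tips.
- tin_a: Navy blue food tin, upright cylinder, diameter 57, 72 high, 0.18 kg. Origin: centre of the underside. May be absent.
- tin_b: White food tin with red lines, diameter 57, 72 high, 0.18 kg. Origin: centre of the underside. May be absent.
- tin_c: Navy blue food tin like tin_a, diameter 57, 72 high, 0.18 kg. Origin: centre of the underside. May be absent.
- divider: Pale wooden divider plate 110 (its x) x 214 (its y) x 4 thick, 0.15 kg, lying flat; in its middle stands a dark wooden grip 70 long (x) x 12 thick (y), its top 29 above the underside. Origin: centre of the underside. Fits into the box with about 5 mm of play on every side, its y along the box's y either way round; grip it across the 12 mm.
- spread_jar: Round glass jar of spread with red lid, diameter 62 (lid 60), 90 high, 0.28 kg. Origin: centre of the underside.
- shaker: Salt shaker, clear glass with white salt and a grey domed top, diameter 44 up to 70 mm, 34 above, 90 high, 0.1 kg. Origin: centre of the underside.
- dip_pot: Closed white dip pot, red lid, body 80 (its x) x 54 (y) x 46 high, 0.16 kg. Rigid handle: wires at x = -52 and +52 carry a wooden bar, 10 mm round, along its x, centre 105 above the underside, 54 free below it. Origin: centre of the underside. Its body is too wide to pass down between the hooks (58 apart inside, room for fingers), so bring it in from outside, body under the hooks. Hung (x along box x, either way round) its underside is 18 up.
- pot_bar (a point): Middle of the pot's handle bar, 105 above the pot's underside. Axes as those of the pot.
- glass: Bystander: clear glass tumbler, 74 x 74 x 84, behind the box. Leave alone. (The range begins about 0.2 m to the left of the robot base axis.)
- canister: Bystander: pale canister with black lid, 67 x 67 x 122, behind the box. Leave alone.
- spice_jar: Bystander: spice jar with green cap, 44 x 44 x 104, behind the box. Leave alone. Mind the wall cabinet over the back of the worktop: its underside is 0.45 m up and its front about 0.63 m ahead of the robot base.
Not all that is in view belongs to the job. What is shaped like the tin_c but purple is not meant. What is shaped like the tin_b but turquoise or yellow is not meant.

How it is judged:
By the outcome, as a careful person would: the job done as asked, in the order asked, and still so for the second after the job is handed in, with the robot touching nothing.
Of tin_a, tin_b, tin_c only 2 to 3 are there at a start; the rules pass over those that are not, and their reading is None.
At some moment in a run one of tin_a, tin_b, tin_c may be knocked a few centimetres aside while the robot is not near it.
It also fails if it takes over 192 s, if anything falls off the work surface, if the arm or the gripper's body presses on something with over 40 N, if the wrist force passes 120 N, or if a joint passes its speed limit or range.

## Working session

There is one attempt and no reset: what is moved stays moved. The work goes in short steps, Python scripts to look and compute and a tool call to move; the robot and the scene stay as the last step left them, time stands still between calls to the robot, and variables do not carry over. Pictures are saved under pics/ and viewed, at most 14 in all, crops included, and the job is handed in when it is done.

Besides the shell and the picture viewer there is one more tool, called after "Emit:" as name(argument=value, ...), one argument or row to a line, values as JSON. drive_tool: Moves the arm, as the interface text tells. Its arguments: {"type":"object","properties":{"rows":{"type":"array"},"newtons":{"type":"number"}},"required":["rows"]}

```bash
mkdir -p pics
cat > h.py <<'E'
import cv2, numpy as np
from rig import robot
def snap(n,tag):
    f=robot.grab_frame(n); im=cv2.cvtColor(f["image"],cv2.COLOR_RGB2BGR)
    cv2.imwrite(f"pics/{tag}.png",im); np.savez(f"pics/{tag}.npz",K=f["K"],r=f["rvec"],t=f["tvec"]); return im
def ray(tag,u,v,z):
    d=np.load(f"pics/{tag}.npz");R=cv2.Rodrigues(d["r"])[0];t=d["t"].reshape(3)
    c=-R.T@t; w=R.T@np.linalg.solve(d["K"],[u,v,1.]); return (c+w*(z-c[2])/w[2]).round(4)
def proj(tag,p):
    d=np.load(f"pics/{tag}.npz"); return cv2.projectPoints(np.float64(p).reshape(-1,1,3),d["r"],d["t"],d["K"],None)[0].reshape(-1,2).round(1)
def crop(tag,x0,y0,x1,y1,s):
    im=cv2.imread(f"pics/{tag}.png")[y0:y1,x0:x1]; cv2.imwrite(f"pics/{tag}_c{x0}_{y0}.png",cv2.resize(im,None,fx=s,fy=s,interpolation=cv2.INTER_CUBIC))
E
python3 - <<'E'
from h import *
snap("top","t0");snap("side","s0")
for n in("t0","s0"):
    d=np.load(f"pics/{n}.npz");R=cv2.Rodrigues(d["r"])[0];print((-R.T@d["t"].reshape(3)),d["K"][0,0]);print(R)
print(robot.get_state())
E
```

```text
[ 0.36004535 -0.27126026  1.45960017] 485.00977682829705
[[ 0.0168734  -0.99962166 -0.02172135]
 [-0.98575276 -0.01299529 -0.167698  ]
 [ 0.16735227  0.02424151 -0.98559909]]
[0.36049318 1.19439422 1.11892805] 492.0601866691594
[[-0.99112749 -0.13106741 -0.02208251]
 [-0.05548076  0.55893759 -0.82735159]
 [ 0.12078158 -0.81878575 -0.56125013]]
{'time': 0.1, 'joints': array([-1.42360641e+00,  4.91498539e-01,  1.55942815e+00, -4.39393021e-05,
        1.09166455e+00, -1.05591436e-01]), 'qd': array([ 0.00128402, -0.00164775,  0.00120626, -0.00216835,  0.00029686,
       -0.00039678]), 'joint_torque': array([ 2.62591340e-03, -6.13623405e+01, -2.58606845e+01,  6.93987287e-02,
        4.69782797e-02, -5.33714751e-05]), 'tool_pos': array([ 0.1562947 , -0.60490864,  0.21410698]), 'ee_rot': array([-3.11553958e+00, -3.95917529e-01,  9.38116720e-05]), 'ft_force': array([-0.27957251, -0.61645055,  0.40441692]), 'ft_torque': array([ 0.00754294, -0.00436602, -0.00116595]), 'finger_force': 0.0, 'opening': 1.0024407310640169}
```

View pics/t0.png

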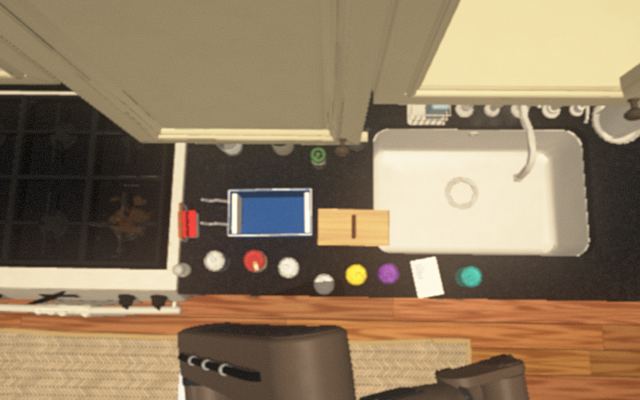

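View pics/s0.png

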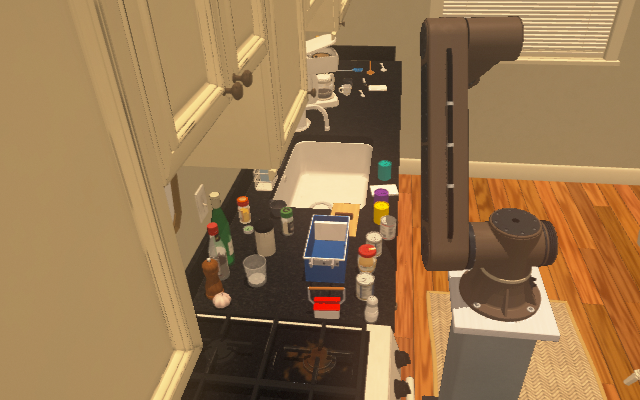

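Run:
```python
from h import *
crop("t0",170,140,400,300,3.4); crop("s0",290,150,410,330,3.3)
```

```text
(no output)
```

View pics/t0_c170_140.png

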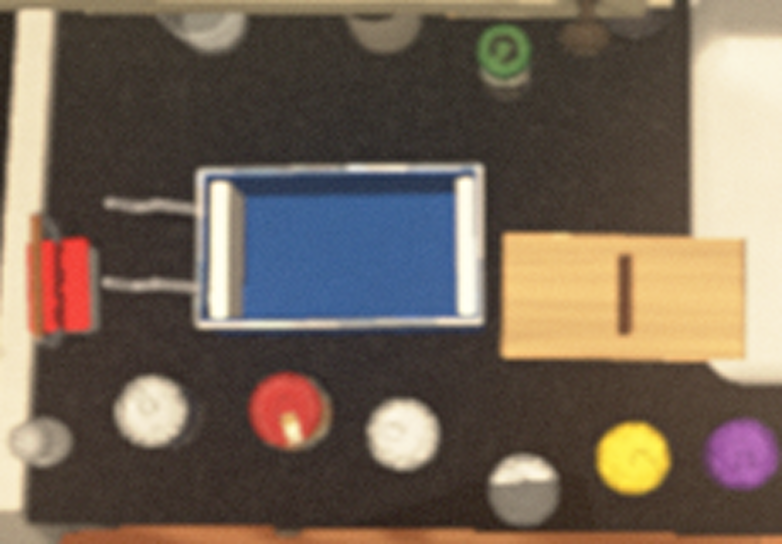

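View pics/s0_c290_150.png

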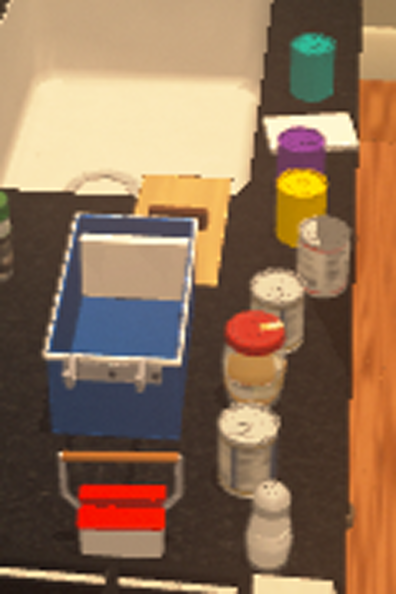

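Run:
```python
from h import *
s=3.4
def T(u,v,z): return ray("t0",170+u/s,140+v/s,z)
for n,u,v,z in [("tin1",151,411,.072),("tin2",403,434,.072),("tin3",524,489,.072),("jar",288,410,.09),("shaker",37,441,.085),("yellow",633,457,.072),("purple",742,453,.072),
 ("box TL",197,170,.105),("TR",482,167,.105),("BR",482,324,.105),("BL",197,326,.105),
 ("divTL",502,234,.004),("divTR",745,240,.004),("divBR",744,358,.004),("divBL",501,356,.004),("grip",624,294,.029),("grT",624,256,.029),("grB",624,333,.029),
 ("barT",36,216,.105),("barB",37,332,.105),("lidTL",36,240,.046),("lidTR",90,239,.046),("lidBR",88,330,.046),("lidBL",34,331,.046),("hookT",106,204,.138),("hookB",104,282,.138),("spice",504,50,.104)]: print(n,T(u,v,z))
q=3.3
def S(u,v,z): return ray("s0",290+u/q,150+v/q,z)
for n,u,v,z in [("tin1",248,424,.072),("tin2",278,286,.072),("tin3",325,232,.072),("jar",255,330,.09),("shaker",270,487,.085),("barL",60,455,.105),("barR",182,458,.105),
 ("box",80,215,.105),("box",196,219,.105),("box",183,358,.105),("box",45,355,.105),("hookL",70,360,.138)]: print("s",n,S(u,v,z))
crop("s0",340,200,410,330,4.5)
```

```text
tin1 [0.4196 0.0559 0.072 ]
tin2 [ 0.4039 -0.1567  0.072 ]
tin3 [ 0.3603 -0.2584  0.072 ]
jar [ 0.4214 -0.0623  0.09  ]
shaker [0.3928 0.1467 0.085 ]
yellow [ 0.388  -0.3486  0.072 ]
purple [ 0.3928 -0.4389  0.072 ]
box TL [0.6199 0.0199 0.105 ]
TR [ 0.6254 -0.2196  0.105 ]
BR [ 0.4937 -0.2221  0.105 ]
BL [0.4886 0.0136 0.105 ]
divTL [ 0.5845 -0.2348  0.004 ]
divTR [ 0.582  -0.4512  0.004 ]
divBR [ 0.4771 -0.4495  0.004 ]
divBL [ 0.4756 -0.2358  0.004 ]
grip [ 0.5292 -0.3426  0.029 ]
grT [ 0.5626 -0.3425  0.029 ]
grB [ 0.4952 -0.3428  0.029 ]
barT [0.5789 0.1535 0.105 ]
barB [0.4816 0.1464 0.105 ]
lidTL [0.5672 0.1707 0.046 ]
lidTR [0.5687 0.1233 0.046 ]
lidBR [0.4893 0.1204 0.046 ]
lidBL [0.4877 0.1673 0.046 ]
hookT [0.5843 0.0862 0.138 ]
hookB [0.5201 0.0841 0.138 ]
spice [ 0.7269 -0.2363  0.104 ]
s tin1 [0.4189 0.0602 0.072 ]
s tin2 [ 0.4024 -0.1529  0.072 ]
s tin3 [ 0.3567 -0.2539  0.072 ]
s jar [ 0.4204 -0.0566  0.09  ]
s shaker [0.3932 0.1533 0.085 ]
s barL [0.5805 0.1541 0.105 ]
s barR [0.4721 0.1461 0.105 ]
s box [ 0.6199 -0.213   0.105 ]
s box [ 0.4947 -0.2181  0.105 ]
s box [0.4852 0.0107 0.105 ]
s box [0.6175 0.0203 0.105 ]
s hookL [0.5848 0.0631 0.138 ]
```

View pics/s0_c340_200.png

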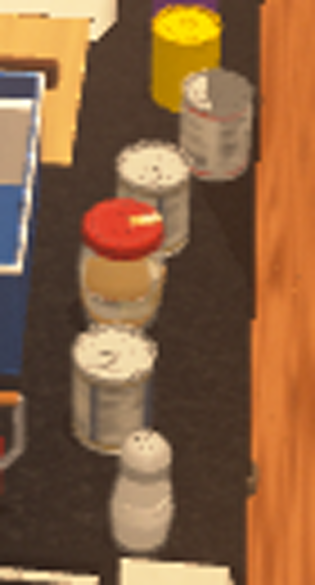

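Emit:
drive_tool(
  rows=[
    {"dx":5.05,"dy":8.72,"dz":-1.6,"spin":7.55,"gripper":82},
    {"dx":5.05,"dy":8.72,"dz":-1.6,"spin":7.55,"gripper":82},
    {"dx":5.05,"dy":8.72,"dz":-1.6,"spin":7.55,"gripper":82},
    {"dx":5.05,"dy":8.72,"dz":-1.6,"spin":7.55,"gripper":82},
    {"dx":5.05,"dy":8.72,"dz":-1.6,"spin":7.55,"gripper":82},
    {"dx":5.05,"dy":8.72,"dz":-1.6,"spin":7.55,"gripper":82},
    {"dx":5.05,"dy":8.72,"dz":-1.6,"spin":7.55,"gripper":82},
    {"dx":5.05,"dy":8.72,"dz":-1.6,"spin":7.55,"gripper":82},
  ],
  newtons=25,
)

```text
time: 1.1
tool_pos: [0.3589, -0.2546, 0.1504]
ee_rot: [-2.216, -2.226, -0.0]
ft_force: [-0.6, -1.0, -0.3]
opening: 0.86
finger_force: 0.0
```

Emit:
drive_tool(
  rows=[
    {"dz":-1.35,"gripper":82},
    {"dz":-2.7,"gripper":82},
    {"dz":-2.7,"gripper":82},
    {"dz":-2.7,"gripper":40},
    {"dz":-2.7,"gripper":40},
    {"dz":-2.7,"gripper":40},
    {"dz":-2.7,"gripper":40},
    {"dz":-2.7,"gripper":40},
  ],
)

```text
invalid input
```

Emit:
drive_tool(
  rows=[
    {"dx":0,"dy":0,"dz":-1.35,"spin":0,"gripper":82},
    {"dx":0,"dy":0,"dz":-2.7,"spin":0,"gripper":82},
    {"dx":0,"dy":0,"dz":-2.7,"spin":0,"gripper":82},
    {"dx":0,"dy":0,"dz":-2.7,"spin":0,"gripper":40},
    {"dx":0,"dy":0,"dz":-2.7,"spin":0,"gripper":40},
    {"dx":0,"dy":0,"dz":-2.7,"spin":0,"gripper":40},
    {"dx":0,"dy":0,"dz":-2.7,"spin":0,"gripper":40},
    {"dx":0,"dy":0,"dz":-2.7,"spin":0,"gripper":40},
  ],
  newtons=25,
)

```text
time: 2.1
tool_pos: [0.359, -0.257, 0.0441]
ee_rot: [2.22, 2.219, 0.0]
ft_force: [-0.0, 0.6, 12.9]
opening: 0.597
finger_force: 25.0
```

Emit:
drive_tool(
  rows=[
    {"dx":0,"dy":0,"dz":1.0,"spin":0,"gripper":40},
    {"dx":0,"dy":0,"dz":2.3,"spin":0,"gripper":40},
    {"dx":0,"dy":0,"dz":3.5,"spin":0,"gripper":40},
    {"dx":1.3,"dy":0.6,"dz":3.5,"spin":0.17,"gripper":40},
    {"dx":2.6,"dy":1.2,"dz":3.5,"spin":0.17,"gripper":40},
    {"dx":3.9,"dy":1.8,"dz":3.5,"spin":0.17,"gripper":40},
    {"dx":5.02,"dy":2.22,"dz":3.5,"spin":0.17,"gripper":40},
    {"dx":5.02,"dy":2.22,"dz":3.5,"spin":0.17,"gripper":40},
  ],
  newtons=25,
)

```text
time: 3.1
tool_pos: [0.5611, -0.166, 0.1827]
ee_rot: [2.185, 2.256, 0.001]
ft_force: [-0.8, 0.3, -1.6]
opening: 0.598
finger_force: 25.0
```

Run:
```python
from h import *
snap("side","s1");crop("s1",260,150,410,330,3.3);snap("top","t1")
print(robot.get_state()["tool_pos"])
```

```text
[ 0.55867056 -0.1671307   0.18268929]
```

View pics/s1_c260_150.png

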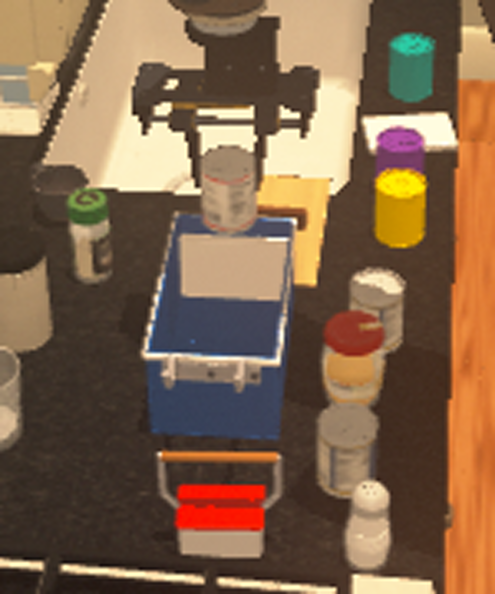

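Emit:
drive_tool(
  rows=[
    {"dx":0,"dy":0,"dz":-1.2,"spin":0,"gripper":40},
    {"dx":0,"dy":0,"dz":-2.4,"spin":0,"gripper":40},
    {"dx":0,"dy":0,"dz":-3.1,"spin":0,"gripper":40},
    {"dx":0,"dy":0,"dz":-3.3,"spin":0,"gripper":40},
    {"dx":0,"dy":0,"dz":-3.3,"spin":0,"gripper":40},
    {"dx":0,"dy":0,"dz":-3.3,"spin":0,"gripper":40},
  ],
  newtons=25,
)

```text
time: 3.95
tool_pos: [0.5595, -0.1679, 0.0521]
ee_rot: [2.187, 2.252, 0.001]
ft_force: [-0.2, -0.0, -1.8]
opening: 0.603
finger_force: 25.0
```

Emit:
drive_tool(
  rows=[
    {"dx":0,"dy":0,"dz":-0.1,"spin":0,"gripper":40},
    {"dx":0,"dy":0,"dz":-0.1,"spin":0,"gripper":40},
    {"dx":0,"dy":0,"dz":-0.1,"spin":0,"gripper":74},
    {"dx":0,"dy":0,"dz":-0.1,"spin":0,"gripper":74},
    {"dx":0,"dy":0,"dz":-0.1,"spin":0,"gripper":74},
    {"dx":0,"dy":0,"dz":0.6,"spin":0,"gripper":74},
    {"dx":0,"dy":0,"dz":1.8,"spin":0,"gripper":74},
    {"dx":0,"dy":0,"dz":3.0,"spin":0,"gripper":74},
  ],
  newtons=25,
)

```text
time: 4.95
tool_pos: [0.559, -0.1674, 0.1718]
ee_rot: [-2.188, -2.253, 0.0]
ft_force: [0.9, 0.3, -0.2]
opening: 0.781
finger_force: 0.0
```

Emit:
drive_tool(
  rows=[
    {"dx":-1.4,"dy":0.1,"dz":0,"spin":-0.17,"gripper":82},
    {"dx":-2.8,"dy":0.2,"dz":0,"spin":-0.17,"gripper":82},
    {"dx":-3.9,"dy":0.3,"dz":0,"spin":-0.17,"gripper":82},
    {"dx":-3.9,"dy":0.3,"dz":-1.2,"spin":-0.17,"gripper":82},
    {"dx":-3.9,"dy":0.3,"dz":-2.4,"spin":-0.17,"gripper":82},
    {"dx":-3.9,"dy":0.3,"dz":-3.15,"spin":-0.17,"gripper":82},
    {"dx":-3.9,"dy":0.3,"dz":-3.15,"spin":-0.17,"gripper":82},
    {"dx":-3.9,"dy":0.3,"dz":-3.15,"spin":-0.17,"gripper":40},
  ],
  newtons=25,
)

```text
time: 5.95
tool_pos: [0.4035, -0.1557, 0.0455]
ee_rot: [2.221, 2.221, 0.0]
ft_force: [0.2, -0.2, -0.4]
opening: 0.802
finger_force: 0.0
```

Emit:
drive_tool(
  rows=[
    {"dx":0,"dy":0,"dz":0,"spin":0,"gripper":40},
    {"dx":0,"dy":0,"dz":0,"spin":0,"gripper":40},
    {"dx":0,"dy":0,"dz":0,"spin":0,"gripper":40},
    {"dx":0,"dy":0,"dz":0,"spin":0,"gripper":40},
  ],
  newtons=25,
)

```text
time: 6.45
tool_pos: [0.4038, -0.1558, 0.0456]
ee_rot: [2.22, 2.22, 0.001]
ft_force: [0.8, 0.8, 9.6]
opening: 0.599
finger_force: 25.0
```

Emit:
drive_tool(
  rows=[
    {"dx":0,"dy":0,"dz":1.2,"spin":0,"gripper":40},
    {"dx":0,"dy":0,"dz":2.5,"spin":0,"gripper":40},
    {"dx":0,"dy":0,"dz":3.5,"spin":0,"gripper":40},
    {"dx":1.3,"dy":0.5,"dz":3.5,"spin":0.17,"gripper":40},
    {"dx":2.6,"dy":1.0,"dz":3.5,"spin":0.17,"gripper":40},
    {"dx":3.85,"dy":1.35,"dz":3.5,"spin":0.17,"gripper":40},
    {"dx":3.85,"dy":1.35,"dz":3.3,"spin":0.17,"gripper":40},
    {"dx":3.85,"dy":1.35,"dz":2.0,"spin":0.17,"gripper":40},
  ],
  newtons=25,
)

```text
time: 7.45
tool_pos: [0.5581, -0.1017, 0.1259]
ee_rot: [2.184, 2.251, 0.003]
ft_force: [0.6, 0.5, -3.3]
opening: 0.599
finger_force: 25.0
```

Emit:
drive_tool(
  rows=[
    {"dx":0,"dy":0,"dz":-1.2,"spin":0,"gripper":40},
    {"dx":0,"dy":0,"dz":-1.8,"spin":0,"gripper":40},
    {"dx":0,"dy":0,"dz":-1.9,"spin":0,"gripper":40},
    {"dx":0,"dy":0,"dz":-1.9,"spin":0,"gripper":40},
    {"dx":0,"dy":0,"dz":-1.9,"spin":0,"gripper":74},
    {"dx":0,"dy":0,"dz":-1.9,"spin":0,"gripper":74},
    {"dx":0,"dy":0,"dz":-1.9,"spin":0,"gripper":74},
    {"dx":0,"dy":0,"dz":-1.2,"spin":0,"gripper":74},
  ],
  newtons=25,
)

```text
time: 8.45
tool_pos: [0.5562, -0.1013, 0.0756]
ee_rot: [-2.187, -2.252, 0.002]
ft_force: [0.3, -0.4, 0.1]
opening: 0.774
finger_force: 0.0
```

Emit:
drive_tool(
  rows=[
    {"dx":0,"dy":0,"dz":1.3,"spin":0,"gripper":82},
    {"dx":0,"dy":0,"dz":2.6,"spin":-1,"gripper":82},
    {"dx":-1.15,"dy":1.3,"dz":2.6,"spin":-2,"gripper":82},
    {"dx":-2.3,"dy":2.6,"dz":2.6,"spin":-3,"gripper":82},
    {"dx":-3.45,"dy":3.97,"dz":2.6,"spin":-4,"gripper":82},
    {"dx":-3.45,"dy":3.97,"dz":2.0,"spin":-5,"gripper":82},
    {"dx":-3.45,"dy":3.97,"dz":2.0,"spin":-6,"gripper":82},
    {"dx":-3.45,"dy":3.97,"dz":2.0,"spin":-7,"gripper":82},
  ],
  newtons=25,
)

```text
time: 9.45
tool_pos: [0.4189, 0.0576, 0.1567]
ee_rot: [3.087, 0.583, 0.0]
ft_force: [0.5, -0.3, 0.5]
opening: 0.862
finger_force: 0.0
```

Emit:
drive_tool(
  rows=[
    {"dx":0,"dy":0,"dz":0,"spin":-1,"gripper":82},
    {"dx":0,"dy":0,"dz":0,"spin":-2.17,"gripper":82},
    {"dx":0,"dy":0,"dz":-1.2,"spin":-2.17,"gripper":82},
    {"dx":0,"dy":0,"dz":-2.3,"spin":-2.17,"gripper":82},
    {"dx":0,"dy":0,"dz":-2.8,"spin":-2.17,"gripper":82},
    {"dx":0,"dy":0,"dz":-2.8,"spin":-2.17,"gripper":40},
    {"dx":0,"dy":0,"dz":-2.8,"spin":-2.17,"gripper":40},
    {"dx":0,"dy":0,"dz":-2.8,"spin":-2.17,"gripper":40},
  ],
  newtons=25,
)

```text
time: 10.45
tool_pos: [0.4197, 0.0572, 0.0456]
ee_rot: [3.141, -0.0, 0.003]
ft_force: [-0.1, -1.6, 0.1]
opening: 0.602
finger_force: 0.6
```

Emit:
drive_tool(
  rows=[
    {"dx":0,"dy":0,"dz":0,"spin":0,"gripper":40},
    {"dx":0,"dy":0,"dz":0,"spin":0,"gripper":40},
  ],
  newtons=25,
)

```text
time: 10.7
tool_pos: [0.4197, 0.0572, 0.0456]
ee_rot: [3.141, -0.0, 0.003]
ft_force: [-1.5, -1.0, 8.7]
opening: 0.598
finger_force: 25.0
```

Emit:
drive_tool(
  rows=[
    {"dx":0,"dy":0,"dz":1.2,"spin":0,"gripper":40},
    {"dx":0,"dy":-0.3,"dz":2.5,"spin":1,"gripper":40},
    {"dx":0,"dy":-1.4,"dz":3.6,"spin":2,"gripper":40},
    {"dx":0.4,"dy":-2.32,"dz":3.6,"spin":3,"gripper":40},
    {"dx":1.5,"dy":-2.32,"dz":3.6,"spin":4,"gripper":40},
    {"dx":2.6,"dy":-2.32,"dz":3.6,"spin":5,"gripper":40},
    {"dx":3.4,"dy":-2.32,"dz":3.6,"spin":6,"gripper":40},
    {"dx":3.4,"dy":-2.32,"dz":3.6,"spin":7,"gripper":40},
  ],
  newtons=25,
)

```text
time: 11.7
tool_pos: [0.5566, -0.0355, 0.1885]
ee_rot: [2.568, 1.809, 0.001]
ft_force: [-0.6, -0.2, -2.0]
opening: 0.599
finger_force: 25.0
```

Emit:
drive_tool(
  rows=[
    {"dx":0,"dy":0,"dz":0,"spin":1,"gripper":40},
    {"dx":0,"dy":0,"dz":0,"spin":2.17,"gripper":40},
    {"dx":0,"dy":0,"dz":-1.2,"spin":2.17,"gripper":40},
    {"dx":0,"dy":0,"dz":-2.4,"spin":2.17,"gripper":40},
    {"dx":0,"dy":0,"dz":-3.3,"spin":2.17,"gripper":40},
    {"dx":0,"dy":0,"dz":-3.5,"spin":2.17,"gripper":40},
    {"dx":0,"dy":0,"dz":-3.5,"spin":2.17,"gripper":40},
    {"dx":0,"dy":0,"dz":-3.5,"spin":2.17,"gripper":40},
  ],
  newtons=25,
)

```text
time: 12.7
tool_pos: [0.5555, -0.0356, 0.0495]
ee_rot: [2.188, 2.253, 0.001]
ft_force: [0.2, 0.0, -2.1]
opening: 0.598
finger_force: 25.0
```

Emit:
drive_tool(
  rows=[
    {"dx":0,"dy":0,"dz":0,"spin":0,"gripper":74},
    {"dx":0,"dy":0,"dz":0,"spin":0,"gripper":74},
    {"dx":0,"dy":0,"dz":0,"spin":0,"gripper":74},
    {"dx":0,"dy":0,"dz":1.2,"spin":0,"gripper":74},
    {"dx":0,"dy":0,"dz":2.4,"spin":0,"gripper":74},
    {"dx":0,"dy":0,"dz":3.5,"spin":0,"gripper":74},
    {"dx":-1.3,"dy":-1.3,"dz":3.5,"spin":-1,"gripper":74},
    {"dx":-2.6,"dy":-2.6,"dz":3.5,"spin":-2,"gripper":74},
  ],
  newtons=25,
)

```text
time: 13.7
tool_pos: [0.4658, -0.1245, 0.1891]
ee_rot: [2.549, 1.834, 0.001]
ft_force: [-0.0, -0.1, -0.3]
opening: 0.781
finger_force: 0.0
```

Emit:
drive_tool(
  rows=[
    {"dx":0.5,"dy":-1.3,"dz":0,"spin":-1,"gripper":40},
    {"dx":1.0,"dy":-2.6,"dz":0,"spin":-2,"gripper":40},
    {"dx":1.5,"dy":-3.9,"dz":0,"spin":-3,"gripper":40},
    {"dx":1.95,"dy":-5.1,"dz":0,"spin":-4,"gripper":40},
    {"dx":1.95,"dy":-5.1,"dz":0,"spin":-5,"gripper":40},
    {"dx":1.95,"dy":-5.1,"dz":0,"spin":-6,"gripper":40},
    {"dx":1.95,"dy":-5.1,"dz":0,"spin":-7.17,"gripper":40},
    {"dx":1.95,"dy":-5.1,"dz":0,"spin":-7.17,"gripper":40},
  ],
  newtons=25,
)

```text
time: 14.7
tool_pos: [0.5447, -0.3279, 0.1886]
ee_rot: [-3.142, -0.0, 0.0]
ft_force: [-0.8, -0.8, 0.3]
opening: 0.422
finger_force: 0.0
```

Run:
```python
from h import *
snap("side","s2");snap("top","t2")
a=cv2.resize(cv2.imread("pics/t2.png")[140:300,170:400],None,fx=3.4,fy=3.4,interpolation=cv2.INTER_CUBIC)
cv2.imwrite("pics/t2c.png",a)
crop("s2",290,150,410,330,3.3)
```

```text
(no output)
```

View pics/t2c.png

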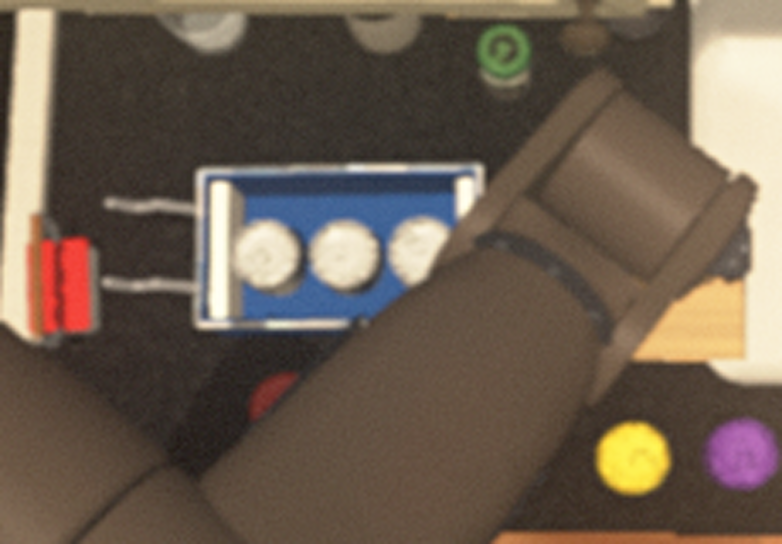

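View pics/s2_c290_150.png

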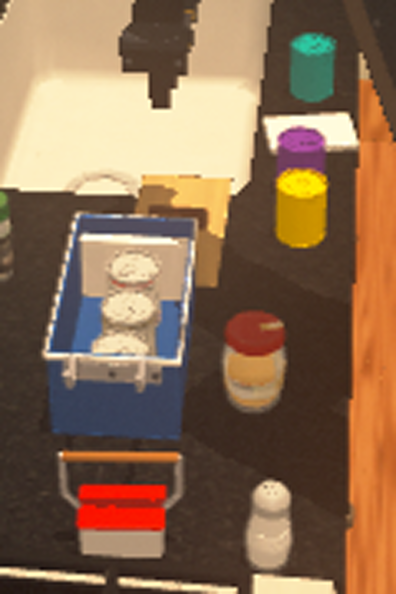

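Emit:
drive_tool(
  rows=[
    {"dx":-0.39,"dy":-0.35,"dz":-1.0,"spin":0,"gripper":40},
    {"dx":-0.39,"dy":-0.35,"dz":-2.2,"spin":0,"gripper":40},
    {"dx":-0.39,"dy":-0.35,"dz":-3.4,"spin":0,"gripper":40},
    {"dx":-0.39,"dy":-0.35,"dz":-4.2,"spin":0,"gripper":40},
    {"dx":-0.39,"dy":-0.35,"dz":-4.5,"spin":0,"gripper":40},
    {"dx":-0.39,"dy":-0.35,"dz":-4.5,"spin":0,"gripper":40},
  ],
  newtons=40,
)

```text
time: 15.55
tool_pos: [0.5292, -0.3419, 0.0087]
ee_rot: [-3.141, -0.002, 0.001]
ft_force: [-0.8, 0.6, -0.2]
opening: 0.42
finger_force: 0.0
```

Emit:
drive_tool(
  rows=[
    {"dx":0,"dy":0,"dz":0,"spin":0,"gripper":4},
    {"dx":0,"dy":0,"dz":0,"spin":0,"gripper":4},
    {"dx":0,"dy":0,"dz":0,"spin":0,"gripper":4},
    {"dx":0,"dy":0,"dz":0,"spin":0,"gripper":4},
    {"dx":0,"dy":0,"dz":0.5,"spin":0,"gripper":4},
    {"dx":0,"dy":0,"dz":1.5,"spin":0,"gripper":4},
    {"dx":0,"dy":0,"dz":2.6,"spin":0,"gripper":4},
    {"dx":0,"dy":0,"dz":3.8,"spin":0,"gripper":4},
  ],
  newtons=40,
)

```text
time: 16.55
tool_pos: [0.5288, -0.3416, 0.163]
ee_rot: [-3.141, 0.0, 0.0]
ft_force: [0.2, -0.6, -1.8]
opening: 0.126
finger_force: 40.0
```

Run:
```python
from h import *
snap("side","s3");snap("top","t3");s=robot.get_state();print(s["tool_pos"],s["ft_force"],s["opening"])
# box fit: refine rim rectangle by clicked corners over t0 and s0
from scipy.optimize import least_squares
T=[(197,170),(482,167),(482,324),(197,326)];S=[(80,215),(196,219),(183,358),(45,355)]
T=np.array(T)/3.4+[170,140];S=np.array(S)/3.3+[290,150]
L=np.array([(64,116),(64,-116),(-64,-116),(-64,116)])/1000
SL=L[[1,2,3,0]]
def W(p,l):
    c,s=np.cos(p[2]),np.sin(p[2]);return np.c_[p[0]+c*l[:,0]-s*l[:,1],p[1]+s*l[:,0]+c*l[:,1],np.full(len(l),.105)]
f=lambda p:np.r_[(proj("t0",W(p,L))-T).ravel(),(proj("s0",W(p,SL))-S).ravel()]
r=least_squares(f,[.557,-.101,.03],diff_step=1e-2);print(r.x,r.x[2]*57.3);print(f(r.x).round(1))
```

```text
[ 0.53068471 -0.34300743  0.16700625] [ 0.720283   -0.22906005 -0.79291977] 0.12269305911700047
[ 0.55577533 -0.10142136  0.03081969] 1.7659683617887334
[ 1.2  1.3 -1.5  0.7 -1.  -0.6  0.4  0.1 -0.8 -0.5 -0.2 -0.2 -1.1  0.3
  0.6 -0.8]
```

Emit:
drive_tool(
  rows=[
    {"dx":0.15,"dy":1.3,"dz":0.1,"spin":0.18,"gripper":4},
    {"dx":0.3,"dy":2.6,"dz":0.1,"spin":0.18,"gripper":4},
    {"dx":0.45,"dy":3.9,"dz":0.1,"spin":0.18,"gripper":4},
    {"dx":0.6,"dy":5.2,"dz":0.1,"spin":0.18,"gripper":4},
    {"dx":0.67,"dy":6.0,"dz":0.1,"spin":0.18,"gripper":4},
    {"dx":0.67,"dy":6.0,"dz":-0.4,"spin":0.18,"gripper":4},
    {"dx":0.67,"dy":6.0,"dz":-0.9,"spin":0.18,"gripper":4},
    {"dx":0.67,"dy":6.0,"dz":-0.9,"spin":0.18,"gripper":4},
  ],
  newtons=40,
)

```text
time: 17.65
tool_pos: [0.555, -0.1015, 0.1236]
ee_rot: [-3.14, -0.049, 0.005]
ft_force: [-0.7, 0.3, -0.4]
opening: 0.122
finger_force: 40.0
```

Run:
```python
from h import *
snap("side","s4");snap("top","t4");s=robot.get_state();print(s["tool_pos"],s["ft_force"],s["opening"])
a=cv2.resize(cv2.imread("pics/t4.png")[180:250,195:325],None,fx=4.3,fy=4.3,interpolation=cv2.INTER_CUBIC)
b=cv2.resize(cv2.imread("pics/s4.png")[205:285,295:360],None,fx=3.5,fy=3.5,interpolation=cv2.INTER_CUBIC)
c=np.zeros((max(a.shape[0],b.shape[0]),a.shape[1]+b.shape[1],3),np.uint8);c[:a.shape[0],:a.shape[1]]=a;c[:b.shape[0],a.shape[1]:]=b
cv2.imwrite("pics/c4.png",c);print(a.shape)
```

```text
[ 0.55597643 -0.10198079  0.12510491] [-0.51400668  0.56168909 -0.95260367] 0.12350754760724308
(301, 559, 3)
```

View pics/c4.png

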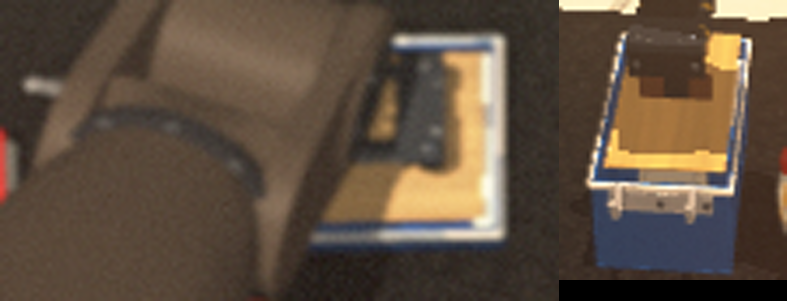

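Run:
```python
from h import *
print(ray("s4",326.1,253,.120), "expect y", -.1014+.107)
print(ray("s4",295+(595+10-559)/3.5,205+168/3.5,.12),ray("s4",295+(727-559)/3.5,205+168/3.5,.12))
print(ray("t4",195+488/4.3,212.6,.12),"expect",-.1014-.107)
print(ray("t4",195+410/4.3,180+51/4.3,.12),ray("t4",195+410/4.3,180+221/4.3,.12))
p=[(.556,-.1014-.116,.105),(.556,-.1014+.116,.105)];print(proj("t4",p),proj("s4",p))
```

```text
[0.5468 0.0082 0.12  ] expect y 0.005599999999999994
[0.6033 0.0142 0.12  ] [0.4937 0.0026 0.12  ]
[ 0.5556 -0.2123  0.12  ] expect -0.2084
[ 0.6139 -0.16    0.12  ] [ 0.5022 -0.163   0.12  ]
[[310.5 213.3]
 [228.7 212.1]] [[332.2 215.5]
 [323.1 257.7]]
```

Emit:
drive_tool(
  rows=[
    {"dx":0,"dy":0,"dz":-0.2,"spin":0,"gripper":4},
    {"dx":0,"dy":0,"dz":-0.4,"spin":0,"gripper":4},
    {"dx":0,"dy":0,"dz":-0.6,"spin":0,"gripper":4},
    {"dx":0,"dy":0,"dz":-0.75,"spin":0,"gripper":4},
    {"dx":0,"dy":0,"dz":-0.8,"spin":0,"gripper":4},
    {"dx":0,"dy":0,"dz":-0.8,"spin":0,"gripper":4},
  ],
  newtons=40,
)

```text
time: 18.5
tool_pos: [0.556, -0.1019, 0.0927]
ee_rot: [3.141, 0.049, 0.0]
ft_force: [-0.9, -0.1, -1.2]
opening: 0.124
finger_force: 40.0
```

Emit:
drive_tool(
  rows=[
    {"dx":0,"dy":0,"dz":-0.04,"spin":0,"gripper":4},
    {"dx":0,"dy":0,"dz":-0.04,"spin":0,"gripper":4},
    {"dx":0,"dy":0,"dz":-0.04,"spin":0,"gripper":4},
  ],
  newtons=40,
)

```text
time: 18.88
tool_pos: [0.5562, -0.102, 0.0923]
ee_rot: [3.141, 0.049, 0.002]
ft_force: [-4.5, 0.1, 13.2]
opening: 0.123
finger_force: 40.0
```

Emit:
drive_tool(
  rows=[
    {"dx":0,"dy":0,"dz":0,"spin":0,"gripper":30},
    {"dx":0,"dy":0,"dz":0,"spin":0,"gripper":30},
    {"dx":0,"dy":0,"dz":0.5,"spin":0,"gripper":30},
    {"dx":0,"dy":0,"dz":1.5,"spin":0,"gripper":40},
    {"dx":0,"dy":0,"dz":2.5,"spin":0,"gripper":60},
    {"dx":-1.1,"dy":0,"dz":2.5,"spin":0,"gripper":80},
    {"dx":-2.2,"dy":0,"dz":2.5,"spin":0,"gripper":86},
    {"dx":-2.2,"dy":0,"dz":2.5,"spin":0,"gripper":86},
  ],
  newtons=30,
)

```text
time: 19.88
tool_pos: [0.4659, -0.1017, 0.1914]
ee_rot: [-3.141, -0.048, 0.001]
ft_force: [0.2, -0.9, 0.3]
opening: 0.783
finger_force: 0.0
```

Run:
```python
from h import *
snap("side","s5");snap("top","t5");s=robot.get_state();print(s["tool_pos"],s["ft_force"],s["opening"])
a=cv2.resize(cv2.imread("pics/t5.png")[150:300,170:330],None,fx=2.8,fy=2.8,interpolation=cv2.INTER_CUBIC)
b=cv2.resize(cv2.imread("pics/s5.png")[205:330,295:390],None,fx=3.5,fy=3.5,interpolation=cv2.INTER_CUBIC)
c=np.zeros((max(a.shape[0],b.shape[0]),a.shape[1]+b.shape[1],3),np.uint8);c[:a.shape[0],:a.shape[1]]=a;c[:b.shape[0],a.shape[1]:]=b
cv2.imwrite("pics/c5.png",c);print(a.shape)
```

```text
[ 0.46850443 -0.10219829  0.19141955] [ 0.25907443 -0.41819453  0.66574769] 0.8671523675840654
(420, 448, 3)
```

View pics/c5.png

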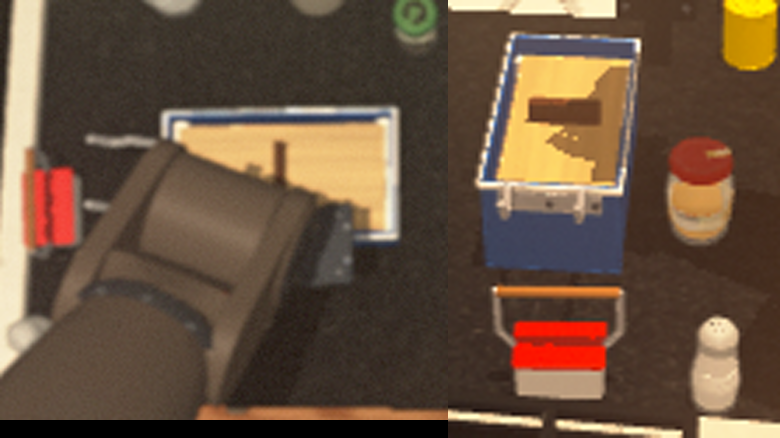

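Emit:
drive_tool(
  rows=[
    {"dx":-1.18,"dy":1.06,"dz":0,"spin":0,"gripper":88},
    {"dx":-1.18,"dy":1.06,"dz":-0.6,"spin":0,"gripper":88},
    {"dx":-1.18,"dy":1.06,"dz":-1.8,"spin":0,"gripper":88},
    {"dx":-1.18,"dy":1.06,"dz":-3.0,"spin":0,"gripper":88},
    {"dx":-1.18,"dy":1.06,"dz":-4.0,"spin":0,"gripper":88},
    {"dx":-1.18,"dy":1.06,"dz":-4.0,"spin":0,"gripper":88},
    {"dx":-1.18,"dy":1.06,"dz":-4.0,"spin":0,"gripper":45},
    {"dx":-1.18,"dy":1.06,"dz":-4.0,"spin":0,"gripper":45},
  ],
  newtons=30,
)

```text
time: 20.98
tool_pos: [0.4217, -0.0597, 0.0324]
ee_rot: [3.14, 0.049, 0.004]
ft_force: [0.2, 0.3, 0.7]
opening: 0.771
finger_force: 0.0
```

Emit:
drive_tool(
  rows=[
    {"dx":0,"dy":0,"dz":0,"spin":0,"gripper":45},
    {"dx":0,"dy":0,"dz":0,"spin":0,"gripper":45},
    {"dx":0,"dy":0,"dz":0,"spin":0,"gripper":45},
  ],
  newtons=30,
)

```text
time: 21.35
tool_pos: [0.4214, -0.0596, 0.0321]
ee_rot: [3.141, 0.049, 0.003]
ft_force: [-0.6, 1.9, 10.7]
opening: 0.652
finger_force: 30.0
```

Emit:
drive_tool(
  rows=[
    {"dx":0,"dy":0,"dz":1.2,"spin":0,"gripper":45},
    {"dx":0,"dy":0,"dz":2.5,"spin":0,"gripper":45},
    {"dx":0,"dy":-0.3,"dz":3.8,"spin":0,"gripper":45},
    {"dx":1.2,"dy":-1.1,"dz":3.9,"spin":0,"gripper":45},
    {"dx":2.4,"dy":-1.9,"dz":3.9,"spin":0,"gripper":45},
    {"dx":3.42,"dy":-2.45,"dz":3.9,"spin":0,"gripper":45},
    {"dx":3.42,"dy":-2.45,"dz":3.0,"spin":0,"gripper":45},
    {"dx":3.42,"dy":-2.45,"dz":2.4,"spin":0,"gripper":45},
  ],
  newtons=30,
)

```text
time: 22.35
tool_pos: [0.5571, -0.1576, 0.1257]
ee_rot: [-3.141, -0.048, 0.002]
ft_force: [-1.2, -0.9, -3.1]
opening: 0.656
finger_force: 30.0
```

Emit:
drive_tool(
  rows=[
    {"dx":0,"dy":0,"dz":-0.1,"spin":0,"gripper":45},
    {"dx":0,"dy":0,"dz":-0.15,"spin":0,"gripper":45},
    {"dx":0,"dy":0,"dz":-0.15,"spin":0,"gripper":45},
  ],
  newtons=30,
)

```text
time: 22.72
tool_pos: [0.5579, -0.1576, 0.1221]
ee_rot: [3.141, 0.049, 0.002]
ft_force: [-0.1, 1.1, -3.2]
opening: 0.65
finger_force: 30.0
```

Emit:
drive_tool(
  rows=[
    {"dx":0,"dy":0,"dz":-0.06,"spin":0,"gripper":45},
    {"dx":0,"dy":0,"dz":-0.06,"spin":0,"gripper":45},
    {"dx":0,"dy":0,"dz":-0.06,"spin":0,"gripper":80},
    {"dx":0,"dy":0,"dz":-0.06,"spin":0,"gripper":80},
    {"dx":0,"dy":0,"dz":-0.06,"spin":0,"gripper":80},
    {"dx":0,"dy":0,"dz":1.0,"spin":0,"gripper":80},
    {"dx":0,"dy":0,"dz":2.3,"spin":0,"gripper":80},
    {"dx":0,"dy":0,"dz":2.8,"spin":0,"gripper":80},
  ],
  newtons=15,
)

```text
time: 23.72
tool_pos: [0.5582, -0.1578, 0.236]
ee_rot: [3.14, 0.049, 0.006]
ft_force: [0.9, 0.3, -0.2]
opening: 0.838
finger_force: 0.0
```

Emit:
drive_tool(
  rows=[
    {"dx":-0.55,"dy":1.0,"dz":0,"spin":1,"gripper":66},
    {"dx":-1.1,"dy":2.0,"dz":0,"spin":2,"gripper":66},
    {"dx":-1.65,"dy":3.0,"dz":0,"spin":3,"gripper":66},
    {"dx":-2.2,"dy":4.0,"dz":0,"spin":4,"gripper":66},
    {"dx":-2.75,"dy":5.0,"dz":0,"spin":5,"gripper":66},
    {"dx":-3.3,"dy":6.0,"dz":0,"spin":6,"gripper":66},
    {"dx":-3.85,"dy":7.0,"dz":0,"spin":7,"gripper":66},
    {"dx":-4.12,"dy":7.69,"dz":0,"spin":8,"gripper":66},
  ],
  newtons=15,
)

```text
time: 24.72
tool_pos: [0.3916, 0.1514, 0.2333]
ee_rot: [2.368, 2.064, 0.0]
ft_force: [0.9, -0.5, -0.2]
opening: 0.697
finger_force: 0.0
```

Run:
```python
from h import *
snap("side","s6");snap("top","t6");s=robot.get_state();print(s["tool_pos"],s["ee_rot"],s["ft_force"],s["opening"])
b=cv2.resize(cv2.imread("pics/s6.png")[180:350,270:420],None,fx=3.5,fy=3.5,interpolation=cv2.INTER_CUBIC)
cv2.imwrite("pics/c6.png",b)
```

```text
[0.39170599 0.15178713 0.23326057] [-2.36821905e+00 -2.06415238e+00 -5.86958592e-04] [-0.14949719 -0.26675681 -1.25386913] 0.6944766407913885
```

View pics/c6.png

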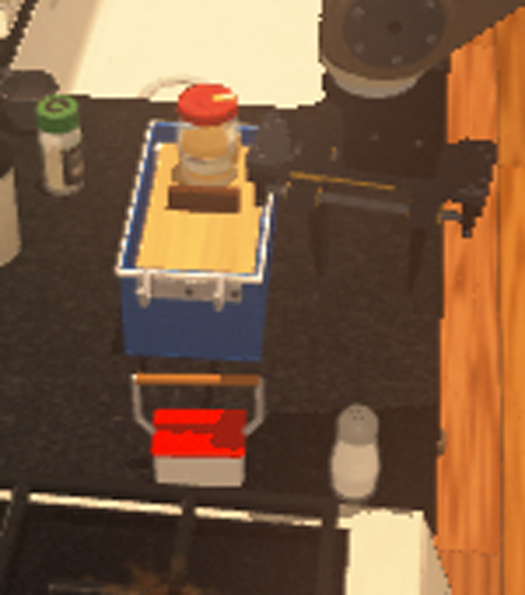

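Emit:
drive_tool(
  rows=[
    {"dx":0,"dy":0,"dz":-1.0,"spin":0.8,"gripper":66},
    {"dx":0,"dy":0,"dz":-2.3,"spin":0.8,"gripper":66},
    {"dx":0,"dy":0,"dz":-3.6,"spin":0.8,"gripper":66},
    {"dx":0,"dy":0,"dz":-4.78,"spin":0.8,"gripper":66},
    {"dx":0,"dy":0,"dz":-4.78,"spin":0.8,"gripper":66},
    {"dx":0,"dy":0,"dz":-4.78,"spin":0.8,"gripper":30},
    {"dx":0,"dy":0,"dz":-4.78,"spin":0.8,"gripper":30},
    {"dx":0,"dy":0,"dz":-4.78,"spin":0.8,"gripper":30},
  ],
  newtons=20,
)

```text
time: 25.82
tool_pos: [0.3934, 0.1502, 0.0432]
ee_rot: [2.225, 2.216, 0.004]
ft_force: [0.6, 0.3, 0.7]
opening: 0.437
finger_force: 0.0
```

Emit:
drive_tool(
  rows=[
    {"dx":0,"dy":0,"dz":0,"spin":0,"gripper":30},
    {"dx":0,"dy":0,"dz":0,"spin":0,"gripper":30},
  ],
  newtons=20,
)

```text
time: 26.08
tool_pos: [0.3934, 0.1502, 0.0427]
ee_rot: [2.225, 2.216, 0.003]
ft_force: [0.3, 0.6, 11.2]
opening: 0.382
finger_force: 20.1
```

Run:
```python
from h import *
print(ray("s6",270+354/3.5,180+499/3.5,0),ray("s6",270+331/3.5,180+440/3.5,.04),ray("s6",270+379/3.5,180+440/3.5,.04))
print([proj("s6",[(.393,y,0),(.393,y+.022,0),(.393,y,.09),(.393,y,.07)]).tolist() for y in(.15,.14)])
snap("side","s7");snap("top","t7");
b=cv2.resize(cv2.imread("pics/s7.png")[250:340,340:420],None,fx=6,fy=6,interpolation=cv2.INTER_CUBIC)
cv2.imwrite("pics/c7.png",b)
```

```text
[0.3918 0.1718 0.    ] [0.4141 0.1442 0.04  ] [0.3734 0.1397 0.04  ]
[[[371.2, 317.1], [370.7, 322.6], [372.0, 295.5], [371.8, 300.5]], [[371.4, 314.6], [370.9, 320.1], [372.2, 293.1], [372.0, 298.0]]]
```

View pics/c7.png

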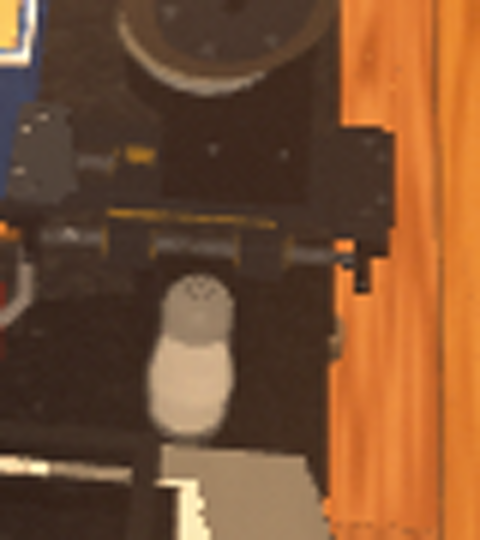

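Emit:
drive_tool(
  rows=[
    {"dx":0,"dy":0,"dz":0.6,"spin":0,"gripper":30},
    {"dx":0,"dy":0,"dz":1.5,"spin":0,"gripper":30},
    {"dx":0,"dy":0,"dz":2.6,"spin":0,"gripper":30},
    {"dx":0,"dy":0,"dz":3.7,"spin":0,"gripper":30},
    {"dx":0,"dy":-0.9,"dz":4.0,"spin":0,"gripper":30},
    {"dx":0.5,"dy":-1.9,"dz":4.0,"spin":0,"gripper":30},
    {"dx":1.0,"dy":-2.9,"dz":4.0,"spin":0,"gripper":30},
    {"dx":1.6,"dy":-3.8,"dz":4.0,"spin":0,"gripper":30},
  ],
  newtons=20,
)

```text
time: 27.18
tool_pos: [0.4569, -0.0033, 0.2023]
ee_rot: [2.226, 2.217, 0.0]
ft_force: [0.6, 0.5, -0.7]
opening: 0.388
finger_force: 19.5
```

Emit:
drive_tool(
  rows=[
    {"dx":0.8,"dy":-0.8,"dz":0,"spin":0.18,"gripper":30},
    {"dx":1.6,"dy":-1.08,"dz":0,"spin":0.18,"gripper":30},
    {"dx":2.42,"dy":-1.08,"dz":0,"spin":0.18,"gripper":30},
    {"dx":2.42,"dy":-1.08,"dz":-0.8,"spin":0.18,"gripper":30},
    {"dx":2.42,"dy":-1.08,"dz":-1.6,"spin":0.18,"gripper":30},
    {"dx":2.42,"dy":-1.08,"dz":-1.7,"spin":0.18,"gripper":30},
    {"dx":2.42,"dy":-1.08,"dz":-1.7,"spin":0.18,"gripper":30},
  ],
  newtons=20,
)

```text
time: 28.05
tool_pos: [0.5538, -0.0452, 0.1346]
ee_rot: [2.19, 2.252, 0.0]
ft_force: [0.6, -0.7, 0.0]
opening: 0.386
finger_force: 19.5
```

Emit:
drive_tool(
  rows=[
    {"dx":0,"dy":0,"dz":-0.08,"spin":0,"gripper":30},
    {"dx":0,"dy":0,"dz":-0.1,"spin":0,"gripper":30},
    {"dx":0,"dy":0,"dz":-0.1,"spin":0,"gripper":30},
  ],
  newtons=20,
)

```text
time: 28.42
tool_pos: [0.5536, -0.0452, 0.1302]
ee_rot: [2.19, 2.251, 0.001]
ft_force: [0.2, 0.6, -1.7]
opening: 0.382
finger_force: 19.5
```

Run:
```python
from h import *
snap("side","s8")
b=cv2.resize(cv2.imread("pics/s8.png")[180:350,270:420],None,fx=3.5,fy=3.5,interpolation=cv2.INTER_CUBIC)
cv2.imwrite("pics/c8.png",b);print(proj("s8",[(.554,-.045,.0876),(.554,-.023,.0876)]))
```

```text
[[326.4 250.1]
 [325.4 254.4]]
```

View pics/c8.png

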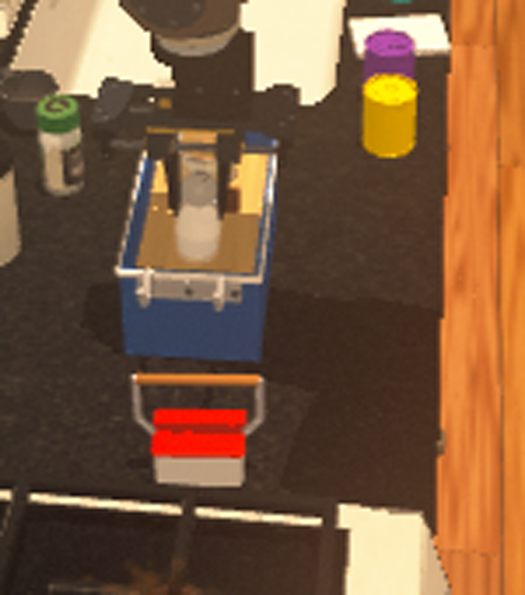

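Emit:
drive_tool(
  rows=[
    {"dx":0,"dy":0,"dz":-0.03,"spin":0,"gripper":30},
    {"dx":0,"dy":0,"dz":-0.03,"spin":0,"gripper":30},
  ],
  newtons=20,
)

```text
time: 28.72
tool_pos: [0.5539, -0.0453, 0.1298]
ee_rot: [2.19, 2.251, 0.001]
ft_force: [-2.6, -0.7, 10.2]
opening: 0.381
finger_force: 20.3
```

Emit:
drive_tool(
  rows=[
    {"dx":0,"dy":0,"dz":0,"spin":0,"gripper":62},
    {"dx":0,"dy":0,"dz":0,"spin":0,"gripper":62},
    {"dx":0,"dy":0,"dz":0,"spin":0,"gripper":62},
    {"dx":0,"dy":0,"dz":0.6,"spin":0,"gripper":62},
    {"dx":0,"dy":0,"dz":1.6,"spin":0,"gripper":62},
    {"dx":0,"dy":0,"dz":2.6,"spin":0,"gripper":62},
    {"dx":-0.1,"dy":0.9,"dz":2.6,"spin":-1,"gripper":62},
    {"dx":-0.2,"dy":1.8,"dz":2.6,"spin":-2,"gripper":62},
  ],
  newtons=20,
)

```text
time: 29.72
tool_pos: [0.5454, 0.0275, 0.233]
ee_rot: [2.554, 1.828, 0.001]
ft_force: [0.5, -0.8, -0.4]
opening: 0.65
finger_force: 0.0
```

Emit:
drive_tool(
  rows=[
    {"dx":-0.1,"dy":0.9,"dz":0,"spin":-1,"gripper":50},
    {"dx":-0.2,"dy":1.8,"dz":0,"spin":-2,"gripper":50},
    {"dx":-0.3,"dy":2.7,"dz":0,"spin":-3,"gripper":50},
    {"dx":-0.45,"dy":3.08,"dz":0,"spin":-4,"gripper":50},
    {"dx":-0.45,"dy":3.08,"dz":0,"spin":-5,"gripper":50},
    {"dx":-0.45,"dy":3.08,"dz":0,"spin":-6,"gripper":50},
    {"dx":-0.45,"dy":3.08,"dz":0,"spin":-6.83,"gripper":50},
    {"dx":-0.45,"dy":3.08,"dz":0,"spin":-6.83,"gripper":50},
  ],
  newtons=20,
)

```text
time: 30.72
tool_pos: [0.5275, 0.1501, 0.2325]
ee_rot: [3.14, 0.092, -0.0]
ft_force: [-0.3, 1.0, -0.1]
opening: 0.525
finger_force: 0.0
```

Run:
```python
from h import *
snap("side","s9");snap("top","t9");s=robot.get_state();print(s["tool_pos"],s["ee_rot"])
b=cv2.resize(cv2.imread("pics/s9.png")[190:340,280:400],None,fx=4,fy=4,interpolation=cv2.INTER_CUBIC)
cv2.imwrite("pics/c9.png",b)
```

```text
[0.52751718 0.15005247 0.23256065] [ 3.14002386e+00  9.52908948e-02 -3.24593791e-04]
```

View pics/c9.png

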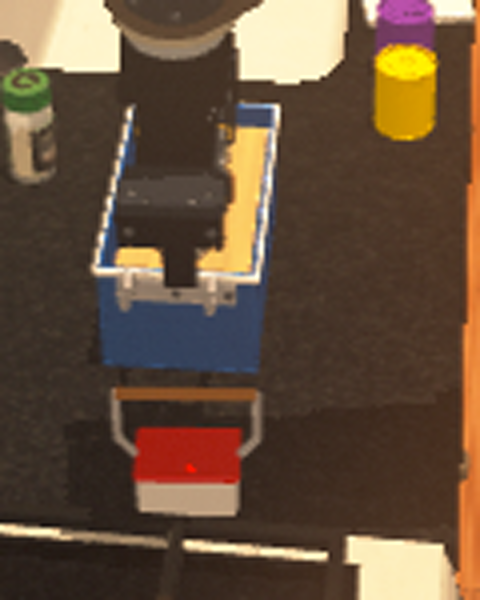

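Emit:
drive_tool(
  rows=[
    {"dx":0,"dy":0,"dz":-1.1,"spin":0,"gripper":50},
    {"dx":0,"dy":0,"dz":-2.2,"spin":0,"gripper":50},
    {"dx":0,"dy":0,"dz":-3.2,"spin":0,"gripper":50},
    {"dx":0,"dy":0,"dz":-3.66,"spin":0,"gripper":50},
    {"dx":0,"dy":0,"dz":-3.66,"spin":0,"gripper":50},
    {"dx":0,"dy":0,"dz":-3.66,"spin":0,"gripper":2},
    {"dx":0,"dy":0,"dz":-3.66,"spin":0,"gripper":2},
    {"dx":0,"dy":0,"dz":-3.66,"spin":0,"gripper":2},
  ],
  newtons=45,
)

```text
time: 31.82
tool_pos: [0.5278, 0.1501, 0.087]
ee_rot: [-3.14, -0.09, -0.002]
ft_force: [0.1, -0.5, -0.1]
opening: 0.266
finger_force: 0.0
```

Emit:
drive_tool(
  rows=[
    {"dx":0,"dy":0,"dz":0,"spin":0,"gripper":2},
    {"dx":0,"dy":0,"dz":0,"spin":0,"gripper":2},
    {"dx":0,"dy":0,"dz":0,"spin":0,"gripper":2},
  ],
  newtons=45,
)

```text
time: 32.2
tool_pos: [0.5277, 0.1501, 0.0865]
ee_rot: [-3.14, -0.09, -0.001]
ft_force: [-0.3, 0.2, 4.0]
opening: 0.091
finger_force: 44.9
```

Emit:
drive_tool(
  rows=[
    {"dx":0,"dy":0,"dz":0.3,"spin":0,"gripper":2},
    {"dx":0,"dy":0,"dz":0.8,"spin":0,"gripper":2},
    {"dx":0,"dy":0,"dz":1.3,"spin":0,"gripper":2},
    {"dx":0.3,"dy":0,"dz":1.3,"spin":-0.15,"gripper":2},
    {"dx":0.57,"dy":0,"dz":1.3,"spin":-0.15,"gripper":2},
    {"dx":0.57,"dy":0,"dz":1.3,"spin":-0.15,"gripper":2},
  ],
  newtons=45,
)

```text
time: 32.95
tool_pos: [0.551, 0.1499, 0.1373]
ee_rot: [3.141, 0.049, -0.002]
ft_force: [-0.3, -0.0, -2.7]
opening: 0.094
finger_force: 44.9
```

Run:
```python
from h import *
snap("side","s10");snap("top","t10");s=robot.get_state();print(s["tool_pos"],s["ee_rot"],s["ft_force"])
b=cv2.resize(cv2.imread("pics/s10.png")[200:330,290:390],None,fx=4.5,fy=4.5,interpolation=cv2.INTER_CUBIC)
cv2.imwrite("pics/c10.png",b)
```

```text
[0.55007857 0.14993745 0.13736639] [ 3.14086952e+00  4.88329432e-02 -2.60097865e-03] [-0.20855008  0.06755826 -1.68987799]
```

View pics/c10.png

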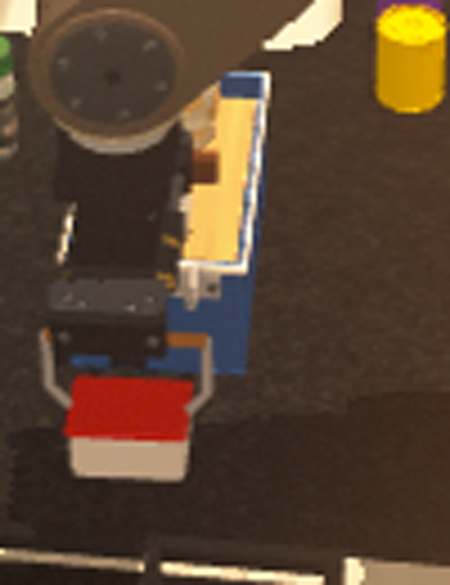

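Run:
```python
from h import *
f=lambda p:((proj("s10",p)-[290,200])*4.5).round()
print("bar ends",f([(.551+.052,.1516,.156),(.551-.052,.1484,.156)]))
c,s=np.cos(.0308),np.sin(.0308)
B=lambda x,y,z:(.556+c*x-s*y,-.1014+s*x+c*y,z)
print("tips",f([B(.033,.184,.138),B(-.033,.184,.138)]),"hump",f([B(-.033,.148,.126)]),"seat",f([B(-.033,.165,.114)]))
```

```text
bar ends [[ 45. 332.]
 [206. 341.]]
tips [[ 93. 286.]
 [191. 291.]] hump [[196. 270.]] seat [[194. 299.]]
```

Emit:
drive_tool(
  rows=[
    {"dx":0,"dy":-0.6,"dz":0.05,"spin":0,"gripper":2},
    {"dx":0,"dy":-1.2,"dz":0.05,"spin":0,"gripper":2},
    {"dx":0,"dy":-1.7,"dz":0.05,"spin":0,"gripper":2},
    {"dx":0,"dy":-2.16,"dz":0.05,"spin":0,"gripper":2},
    {"dx":0,"dy":-2.16,"dz":0.05,"spin":0,"gripper":2},
    {"dx":0,"dy":-2.16,"dz":0.05,"spin":0,"gripper":2},
  ],
  newtons=45,
)

```text
time: 33.8
tool_pos: [0.5503, 0.0638, 0.1403]
ee_rot: [-3.141, -0.049, 0.0]
ft_force: [0.3, -0.6, -1.5]
opening: 0.092
finger_force: 44.9
```

Emit:
drive_tool(
  rows=[
    {"dx":0,"dy":0,"dz":-0.3,"spin":0,"gripper":2},
    {"dx":0,"dy":0,"dz":-0.6,"spin":0,"gripper":2},
    {"dx":0,"dy":0,"dz":-0.75,"spin":0,"gripper":2},
    {"dx":0,"dy":0,"dz":-0.75,"spin":0,"gripper":2},
  ],
  newtons=45,
)

```text
time: 34.3
tool_pos: [0.5501, 0.0638, 0.1095]
ee_rot: [3.141, 0.049, -0.002]
ft_force: [0.5, 0.2, -2.6]
opening: 0.094
finger_force: 44.9
```

Emit:
drive_tool(
  rows=[
    {"dx":0,"dy":0,"dz":-0.08,"spin":0,"gripper":2},
    {"dx":0,"dy":0,"dz":-0.11,"spin":0,"gripper":2},
    {"dx":0,"dy":0,"dz":-0.11,"spin":0,"gripper":2},
  ],
  newtons=45,
)

```text
time: 34.67
tool_pos: [0.5505, 0.0636, 0.106]
ee_rot: [3.141, 0.049, 0.001]
ft_force: [-0.1, -0.9, -1.2]
opening: 0.092
finger_force: 44.9
```

Run:
```python
from h import *
snap("side","s11");s=robot.get_state();print(s["tool_pos"],s["ft_force"])
b=cv2.resize(cv2.imread("pics/s11.png")[200:330,290:390],None,fx=4.5,fy=4.5,interpolation=cv2.INTER_CUBIC)
cv2.imwrite("pics/c11.png",b)
```

```text
[0.55044759 0.06359606 0.10603088] [ 0.45215351 -0.36935905 -2.91683003]
```

View pics/c11.png

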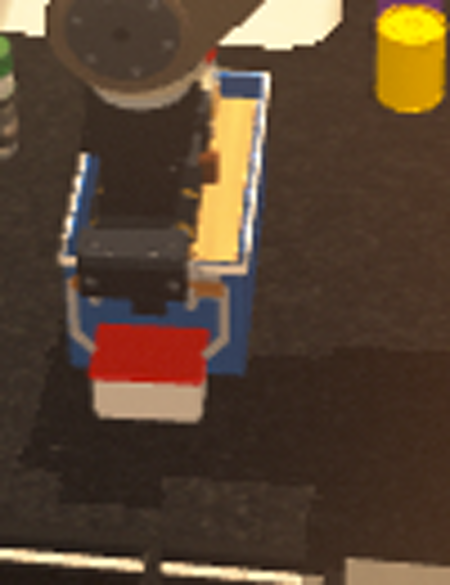

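Emit:
drive_tool(
  rows=[
    {"dx":0,"dy":0,"dz":-0.05,"spin":0,"gripper":2},
    {"dx":0,"dy":0,"dz":-0.05,"spin":0,"gripper":2},
    {"dx":0,"dy":0,"dz":-0.05,"spin":0,"gripper":2},
  ],
  newtons=45,
)

```text
time: 35.1
tool_pos: [0.5508, 0.0632, 0.1043]
ee_rot: [3.141, 0.049, 0.002]
ft_force: [0.6, -5.8, 3.2]
opening: 0.093
finger_force: 45.0
```

Emit:
drive_tool(
  rows=[
    {"dx":0,"dy":-0.05,"dz":-0.05,"spin":0,"gripper":2},
    {"dx":0,"dy":-0.05,"dz":-0.05,"spin":0,"gripper":2},
    {"dx":0,"dy":-0.05,"dz":-0.05,"spin":0,"gripper":2},
  ],
  newtons=20,
)

```text
time: 35.48
tool_pos: [0.5513, 0.0625, 0.1036]
ee_rot: [-3.14, -0.049, -0.005]
ft_force: [-2.3, 5.4, 17.1]
opening: 0.099
finger_force: 20.0
```

Seated on the hooks (17 N up). Release, back off straight up.

Emit:
drive_tool(
  rows=[
    {"dx":0,"dy":0.02,"dz":0.03,"spin":0,"gripper":2},
    {"dx":0,"dy":0.02,"dz":0.03,"spin":0,"gripper":22},
    {"dx":0,"dy":0.02,"dz":0.03,"spin":0,"gripper":34},
    {"dx":0,"dy":0.02,"dz":0.03,"spin":0,"gripper":34},
    {"dx":0,"dy":0.02,"dz":0.5,"spin":0,"gripper":34},
    {"dx":0,"dy":0.02,"dz":1.2,"spin":0,"gripper":34},
    {"dx":0,"dy":0.02,"dz":2.2,"spin":0,"gripper":34},
    {"dx":0,"dy":0.02,"dz":3.4,"spin":0,"gripper":34},
  ],
  newtons=20,
)

```text
time: 36.48
tool_pos: [0.5499, 0.0624, 0.2385]
ee_rot: [-3.141, -0.049, 0.003]
ft_force: [0.6, 0.7, 0.8]
opening: 0.361
finger_force: 0.0
```

Emit:
drive_tool(
  rows=[
    {"dx":-1.3,"dy":0,"dz":0,"spin":0,"gripper":34},
    {"dx":-2.6,"dy":0,"dz":0,"spin":0,"gripper":34},
    {"dx":-2.6,"dy":1.3,"dz":0,"spin":0,"gripper":34},
    {"dx":-2.6,"dy":2.6,"dz":0,"spin":0,"gripper":34},
    {"dx":-2.6,"dy":3.9,"dz":0,"spin":0,"gripper":34},
    {"dx":-2.6,"dy":3.9,"dz":0,"spin":0,"gripper":34},
  ],
  newtons=20,
)

```text
time: 37.22
tool_pos: [0.4459, 0.221, 0.2375]
ee_rot: [-3.141, -0.055, 0.001]
ft_force: [0.6, 0.4, -0.1]
opening: 0.356
finger_force: 0.0
```

Run:
```python
from h import *
snap("side","s12");snap("top","t12");s=robot.get_state();print(s["time"],s["tool_pos"],s["ft_force"])
for n in("t12","s12"):
    im=cv2.imread(f"pics/{n}.png");h=cv2.cvtColor(im,cv2.COLOR_BGR2HSV)
    m=((h[...,0]<6)|(h[...,0]>174))&(h[...,1]>170)&(h[...,2]>80)
    k,_,st,c=cv2.connectedComponentsWithStats(m.astype(np.uint8))
    print(n,[(st[i].tolist(),c[i].round(1).tolist()) for i in range(1,k) if st[i,4]>25])
Y=.0308;c,s=np.cos(Y),np.sin(Y);B=lambda x,y,z:(.556+c*x-s*y,-.1014+s*x+c*y,z)
P=[B(0,.165,.064),B(.040,.165+.027,.064),B(-.04,.165-.027,.064),B(0,-.056,.177)]
print(proj("t12",P),proj("s12",P))
# white/grey shaker column profile in side view: compare with the empty-divider frame s6
sh=proj("s12",[B(0,.056,.087),B(0,.056,.157),B(0,.056,.177)]);print(sh)
a=cv2.imread("pics/s12.png").astype(int)
for p in sh: print(a[int(p[1])-1,int(p[0])-8:int(p[0])+9:2].tolist())
```

```text
37.325 [0.44601326 0.21850357 0.23753324] [ 0.31475851 -1.1543027  -0.22433717]
t12 [([278, 199, 20, 20, 242], [287.0, 207.0]), ([205, 203, 4, 19, 48], [206.5, 211.5]), ([212, 203, 13, 19, 222], [217.6, 211.8]), ([212, 226, 12, 3, 31], [217.7, 226.8])]
s12 [([237, 201, 12, 6, 37], [242.5, 203.4]), ([321, 204, 16, 12, 140], [327.9, 209.7]), ([207, 223, 11, 12, 110], [212.1, 228.5]), ([309, 272, 27, 14, 316], [322.5, 278.6])]
[[214.8 215.7]
 [205.9 202.3]
 [223.8 229.2]
 [287.2 208.4]] [[322.9 278. ]
 [309.1 283.3]
 [336.3 272.9]
 [329.1 208.3]]
[[326.3 250.2]
 [325.8 233.2]
 [325.6 228.2]]
[[99, 200, 251], [91, 135, 175], [127, 160, 193], [132, 165, 197], [133, 170, 202], [132, 166, 197], [129, 162, 193], [106, 186, 241], [95, 192, 247]]
[[94, 193, 247], [83, 160, 227], [115, 153, 187], [161, 202, 232], [170, 215, 239], [183, 226, 246], [159, 200, 230], [117, 153, 188], [96, 139, 175]]
[[93, 192, 247], [91, 182, 240], [71, 119, 165], [113, 150, 181], [122, 159, 191], [118, 156, 187], [113, 160, 193], [106, 152, 186], [110, 156, 189]]
```

```bash
python3 -c "
from rig import robot
print(robot.finish_job())"
```

```text
the job is handed in; nothing more can be done
None
```

The job is handed in: three tins under the divider, the spread jar and salt shaker standing on it and the dip pot on the hooks, with the last camera check agreeing for the jar, shaker and pot. I viewed 16 pictures, two over the limit of 14, so that last check was by numbers only; robot time at the end was about 37 s.

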